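# Pull the snapped-on cup off the leaning flask and hang it on the drying post

## Robot

A 7-joint arm with a two-finger parallel gripper is mounted at the origin on the work surface. World frame = base frame: x ahead of the robot, y to its left, z up, the work surface at z = 0. Lengths are in m, angles in degrees, forces in N, time in s.
With the tool pointing down it reaches from about 0.4 to 0.85 m from the base axis. Payload 4.5 kg.
Tool frame: the origin (TCP) lies between the finger pads; the fingertips stand 25 mm ahead of it and the grasp point (between the pads) lies 6 mm ahead of it (arm.finger_overhang is the z of the fingertips in the tool frame, in m); z points along the fingers, y is the line along which they close (so a half turn about z gives the same grasp; the last joint's range is limited). The gripper opens to 85 mm and grips with 20 to 120 N. Pads are 22 mm wide; open, the fingers measure 114 mm over their backs; the gripper's body (76 mm by 85 mm) begins 54 mm behind the grasp point. The pads swing forward as they close: fully open they stand 13 mm farther back than shut.
Start: joints at [69.889, 39.483, -11.15, 89.685, 9.013, 51.709, -12.324], TCP at [0.235, -0.579, 0.256] pointing down, gripper open.
Joint ranges: [-172.22, 172.22], [-26.19, 119.32], [-84.43, 86.54], [7.71, 146.69], [-57.33, 237.33], [2.42, 119.75], [-152.13, 152.13]. Speed limits (degrees/s): [147.25, 147.25, 180, 180, 180, 180, 180].

## Interface

Orientations are given as a 3x3 rotation matrix whose columns are the frame's x, y, z axes.
In Python, from workcell import arm gives the robot as it stands.
- The arm moves only by the tool shift_gripper, called in YAML: its name, and indented under it one key for each argument. Schema: {"type":"object","properties":{"deltas":{"type":"array","items":{"type":"object","properties":{"drx":{"type":"number"},"dry":{"type":"number"},"drz":{"type":"number"},"sx":{"type":"number"},"sy":{"type":"number"},"sz":{"type":"number"},"jaw":{"type":"number"}},"additionalProperties":false,"required":["jaw"]},"minItems":1,"maxItems":8},"force":{"type":"number"},"only":{"type":"string"},"quiet":{"type":"boolean"},"lines":{"type":"string"}},"required":["deltas"],"additionalProperties":false}. deltas is a list of rows, 1 to 8 of them, each an object with the fields drx, dry, drz (a rotation vector in degrees), sx, sy, sz (the shift in cm), jaw (the finger opening in m); a field left out counts as zero (the opening has to be given); each row is the pose to reach, as a shift and turn from the pose commanded when the call began, along the tool's axes at that moment; what a row does not reach only later rows make up. A row lasts 1/12 s, in which the tool goes at most 0.0417 m and 7.16 degrees, less where a joint would pass 70% of its speed; a pose out of reach is approached as far as the arm can. The fingers move at their own pace and stop on an object; force is the grip in N (left out, the last holds). Time passes only in rows, so rows that do not move let the fingers close. The tool returns the time, the measured TCP pose, the force, the opening and the grip force at its end. only (a regular expression) keeps the lines of the reply that match it, lines (a string "A,B") keeps lines A to B, and quiet returns only ok. Input that does not fit is refused with a message, and nothing moves.
- arm.get_obs(): the state, without advancing time (a new reading comes with each control period).
- arm.read_camera(name): name is "side" or "top" or "wrist"; returns a dict with "frame" (400x640x3 uint8, red, green, blue), "camera_matrix" (3x3 intrinsics, pixels), "rvec" (rotation vector, rad) and "tvec" (3), from world to camera coordinates, as OpenCV has them. Camera axes: x right, y down, z forward; pixel columns grow to the right and rows downward; lengths in m; the calibration is good to about 2 mm. The wrist camera is an equidistant fisheye: a pixel r from the principal point sees the ray r / f radians off the axis. A picture is of the moment at which its call begins. There is no depth.
- arm.finish_job(): hands the job in; it is judged then, once.
The state is a dict: "clock": time; "joints": joint angles; "qvel": joint speeds; "joint_efforts": joint torques, N m; "position": TCP position; "tool_rot": TCP orientation; "wrist_force": force on the tool from outside, world axes, zero at the start; "ft_torque": the same for the moment, N m; "finger_gap": finger opening in m; "grasp_force": force on a finger pad.
Only numpy, scipy, OpenCV 4.12 (cv2) and the standard library are available. Lean on these libraries where they do the work, as an engineer would, in place of code of your own. Each camera call takes 0.05 s, during which the arm holds its last target. There are 200 camera calls.

## Task

Pull the orange cup straight off the neck of the leaning vacuum flask, against the snap that holds it, and hang it mouth down on the post of the white drying stand. Keep hold of it and lower it gently until its closed end rests on top of the post before letting go. Leave the mug, calculator, stapler, tape dispenser and sticky notes where they are.

Things in the scene. Friction and masses are not known exactly. Their poses are not given: they have to be found in the camera images.
- cup: Orange plastic cup, 0.08 to 0.17 kg, the flask's lid: round, outside 60 mm wide and 70 mm long, inside 66 mm deep; lip at the mouth 63 mm wide, 8 mm high, opening 47 mm. Origin at the centre of its mouth, z along its axis to the closed end (up when it hangs mouth down). It starts snapped over the flask's neck, mouth on the shoulder, leaning 35 degrees. It may creep in the fingers as it is pulled.
- stand: Black flask stand fixed to the desk, base 190 (x) x 100 (y) x 18 mm, two cheeks 80 mm high; origin at the centre of the underside, z up. It carries a teal vacuum flask, 72 mm in diameter, that cannot come out; its axis leans 35 degrees from vertical, neck towards the stand's -x (roughly towards the robot).
- neck (a point): Centre of the flask's shoulder, under the cup's mouth; 50 mm to the stand's -x of its origin, 150 mm above the desk (position only). From here a steel neck, 44 mm in diameter, rises 34 mm along the leaning axis. Three spring balls in it snap behind the cup's lip: a pull of 8 to 20 N along the axis (it varies) frees the cup; the snap lets go within 12 mm, the mouth is clear of the neck after 34 mm.
- drainer: White drying stand fixed to the desk: round foot 120 mm in diameter, 14 mm high, origin at the centre of its underside, z up. On its axis a vertical post with a green flat head 28 mm wide. The post is telescopic: its top is 105 to 145 mm above the desk, differs each time, is not measured, and stays put under 60 N. The inside of the cup's closed end is to rest on the post's top.
- mug: Blue ceramic mug, 80 mm in diameter, 95 mm high, standing; origin at the centre of its underside. To be left alone.
- calculator: Cream desk calculator 130 x 85 x 26 mm lying on the desk; origin at the centre of its underside. To be left alone.
- stapler: Red and black stapler 150 x 38 x 63 mm; origin at the centre of its underside. To be left alone.
- tape: Black tape dispenser 150 x 60 x 84 mm; origin at the centre of its underside. To be left alone.
- notes: Block of yellow and pink sticky notes 76 x 76 x 40 mm; origin at the centre of its underside. To be left alone.

How it is judged (in metres and radians):
On the way, in this order (a step that is already met when the one before it is completed fails the run):
1. the cup is off the flask and held in the fingers (its mouth more than 50 mm from the shoulder) (distance between cup and neck above 0.05 m and contact force between cup and the fingers above 1 N and contact force between cup and stand below 0.05 N), for 0.1 s.
2. the cup, still held, rests mouth down on the post (horizontal distance between cup and drainer below 0.018 m and angle between cup's own z axis and vertical below 0.25 rad and contact force between cup and drainer above 0.2 N and z of cup in the frame of drainer between 0.025 and 0.095 m and contact force between cup and the fingers above 1 N), for 0.1 s.
At the end, for the whole second after the job is handed in: The cup hangs mouth down on the post (mouth within 18 mm of its axis and 25 to 95 mm above the desk, leaning under 14 degrees, weight on the post), released and at rest, lowered there while held, never pressed with over 45 N; no bystander moved over 30 mm or tipped 20 degrees (horizontal distance between cup and drainer below 0.018 m and angle between cup's own z axis and vertical below 0.25 rad and contact force between cup and drainer above 0.2 N and z of cup in the frame of drainer between 0.025 and 0.095 m and linear speed of cup below 0.02 m/s and contact force between cup and the fingers below 0.05 N); the robot touches nothing.
It fails at once if the cup is pressed on the drying stand with more than 45 N (contact force between cup and drainer above 45 N).
It fails at once if a bystander is moved more than 30 mm or tipped (distance of any of mug, calculator, stapler, tape, notes from where it was at the start of the episode above 0.03 m or angle between any of mug, calculator, stapler, tape, notes's own z axis and vertical above 0.35 rad).
It also fails if it takes over 54 s, if anything falls off the work surface, if the arm or the gripper's body presses on something with over 40 N, if the wrist force passes 120 N, or if a joint passes its speed limit or range.

## Working session

There is one attempt and no reset: what is moved stays moved. The work goes in short steps, Python scripts to look and compute and a tool call to move; the robot and the scene stay as the last step left them, time stands still between calls to the robot, and variables do not carry over. Pictures are saved under pics/ and viewed, at most 10 in all, crops included, and the job is handed in when it is done.

```bash
ls; mkdir -p pics; python3 - <<'E'
from workcell import arm
import cv2,numpy as np
o=arm.get_obs(); print(o['clock'],o['position'],np.round(o['tool_rot'],3),o['finger_gap'])
for n in('side','top'):
    c=arm.read_camera(n); cv2.imwrite(f'pics/{n}0.png',c['frame'][:,:,::-1]); 
    R=cv2.Rodrigues(np.array(c['rvec']))[0]; print(n,np.round(-R.T@np.ravel(c['tvec']),3),np.round(R,2).tolist(),c['camera_matrix'])
E
```

```text
pics
workcell.py
0.0 [ 0.23434129 -0.57871905  0.25545395] [[ 0.927  0.376 -0.001]
 [ 0.376 -0.927  0.002]
 [-0.    -0.002 -1.   ]] 0.08551167252217512
side [-0.336  0.861  0.981] [[-0.7, -0.72, -0.02], [-0.4, 0.41, -0.82], [0.6, -0.57, -0.57]] [[498.48612694   0.         328.35701622]
 [  0.         498.48612694 193.65706309]
 [  0.           0.           1.        ]]
top [0.447 0.011 1.416] [[0.01, -1.0, 0.01], [-0.99, -0.02, -0.11], [0.11, -0.01, -0.99]] [[455.35509627   0.         317.22746652]
 [  0.         455.35509627 203.31329784]
 [  0.           0.           1.        ]]
```

View pics/side0.png

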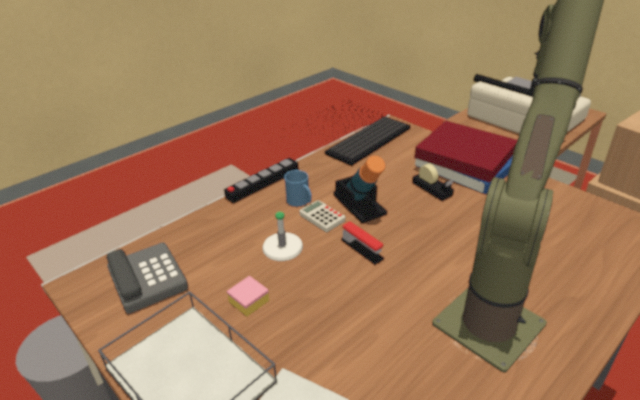

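View pics/top0.png

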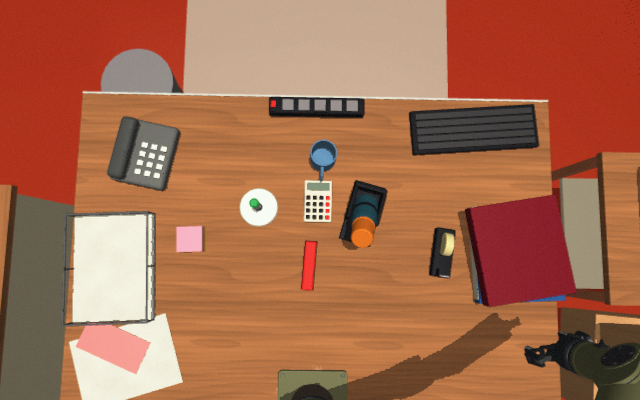

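Side view: cup at (372,168), green head (280,215), foot (283,246). Top view: cup (363,230), stand around (363,212), foot (259,207), head (254,203), stapler (309,265), calculator (318,201).

```bash
cat > h.py <<'E'
import cv2,numpy as np
from workcell import arm
def cam(n):
    c=arm.read_camera(n); c['R']=cv2.Rodrigues(np.array(c['rvec']))[0]; c['t']=np.ravel(c['tvec']); c['C']=-c['R'].T@c['t']
    c['hsv']=cv2.cvtColor(c['frame'],cv2.COLOR_RGB2HSV); return c
def ray(c,p):
    d=c['R'].T@np.linalg.inv(c['camera_matrix'])@np.array([p[0],p[1],1.]); return d/np.linalg.norm(d)
def plane(c,p,z):
    d=ray(c,p); return c['C']+d*(z-c['C'][2])/d[2]
def proj(c,P): return cv2.projectPoints(np.array(P,float).reshape(-1,3),c['R'],c['t'],c['camera_matrix'],None)[0].reshape(-1,2)
def tri(a,p,b,q):
    u,v=ray(a,p),ray(b,q); s=np.linalg.lstsq(np.c_[u,-v],b['C']-a['C'],rcond=None)[0]
    A,B=a['C']+s[0]*u,b['C']+s[1]*v; return (A+B)/2,np.linalg.norm(A-B)
def mask(c,lo,hi,box):
    m=cv2.inRange(c['hsv'],lo,hi); k=np.zeros_like(m); x0,y0,x1,y1=box; k[y0:y1,x0:x1]=m[y0:y1,x0:x1]
    n,l,s,ce=cv2.connectedComponentsWithStats(k); i=1+np.argmax(s[1:,4]); return (l==i).astype(np.uint8),ce[i],s[i]
E
python3 - <<'E'
from h import *
s,t=cam('side'),cam('top')
O=((5,150,90),(18,255,255))
ms,cs,a=mask(s,*O,(345,145,400,195)); mt,ct,b=mask(t,*O,(340,205,385,255))
P,e=tri(s,cs,t,ct); print('cup',P,e,cs,ct,a,b)
for n,m,c in(('s',ms,s),('t',mt,t)): print(n,cv2.minAreaRect(cv2.findNonZero(m)))
G=((45,100,50),(85,255,255))
_,gs,a=mask(s,*G,(265,200,300,235)); _,gt,b=mask(t,*G,(235,190,280,220)); print('green',tri(s,gs,t,gt),a,b)
W=((0,0,150),(179,60,255))
for c,bx in((s,(255,222,310,265)),(t,(235,185,282,230))):
    m,ce,st=mask(c,*W,bx); h=cv2.convexHull(cv2.findNonZero(m)); el=cv2.fitEllipse(h); print('foot',plane(c,el[0],.010),el)
K=((0,0,0),(179,255,60))
m,ce,st=mask(t,*K,(335,170,392,250)); r=cv2.minAreaRect(cv2.findNonZero(m)); print('stand',r,st,[plane(t,p,.05).round(3).tolist() for p in cv2.boxPoints(r)])
im=np.hstack([cv2.resize(s['frame'][140:235,330:405],None,fx=5,fy=5),cv2.resize(t['frame'][170:265,325:400],None,fx=5,fy=5)])
cv2.imwrite('pics/crop.png',im[:,:,::-1])
E
```

```text
cup [ 0.50234754 -0.13058427  0.18130685] 0.016588760626952963 [372.05979381 168.3628866 ] [365.34962963 237.49037037] [360 155  26  27 485] [ 340  205   45   50 1350]
s ((371.9499816894531, 168.35000610351562), (19.821510314941406, 27.802736282348633), 37.87498474121094)
t ((362.0, 229.5), (49.0, 44.0), 90.0)
green (array([0.59272928, 0.17603042, 0.12100621]), np.float64(0.0002452056426193223)) [276 212   8   7  44] [250 199   9   9  66]
foot [0.5870261  0.18087682 0.01      ] ((282.1472473144531, 246.20849609375), (27.736570358276367, 39.813018798828125), 83.42459869384766)
foot [0.5929068  0.17562826 0.01      ] ((258.35986328125, 206.8316192626953), (37.3060417175293, 37.87773895263672), 50.72951126098633)
stand ((363.06610107421875, 213.48733520507812), (33.96352767944336, 60.586849212646484), 15.708637237548828) [ 339  181   48   61 1047] [[0.499, -0.071, 0.05], [0.676, -0.12, 0.05], [0.65, -0.219, 0.05], [0.473, -0.17, 0.05]]
```

View pics/crop.png

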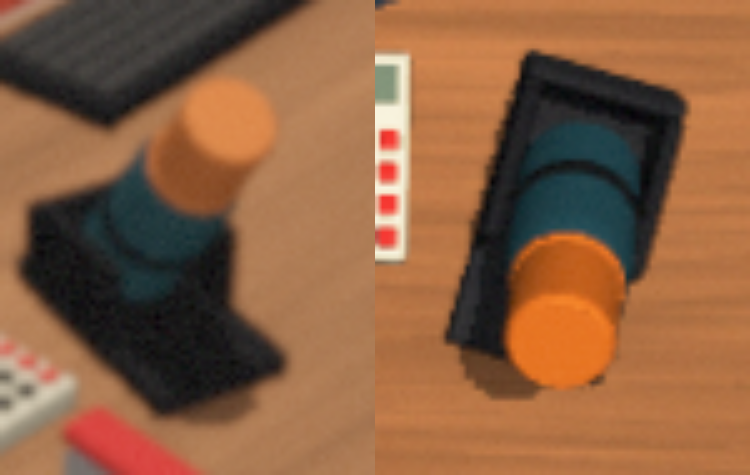

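The crop shows the cup's closed-end disc at about (377,164) in the side view and (362,238) in the top view. The top mask had leaked onto the wood, so I'll tighten it.

```bash
python3 - <<'E'
from h import *
s,t=cam('side'),cam('top')
for p in((362,238),(362,224),(352,240),(345,245)): print(p,t['hsv'][p[1],p[0]],end=' ')
print(s['hsv'][164,378],s['hsv'][175,364])
O=((5,215,120),(18,255,255))
mt,ct,b=mask(t,*O,(340,205,385,255)); ms,cs,a=mask(s,(5,150,90),(18,255,255),(345,145,400,195))
print(ct,b,cv2.minAreaRect(cv2.findNonZero(mt)),'cup',tri(s,cs,t,ct))
# closed-end disc: brighter part
V=[x for x in (t,s)]
for c,m in((t,mt),(s,ms)):
    v=c['hsv'][:,:,2][m>0].reshape(-1,1); th,_=cv2.threshold(v,0,255,cv2.THRESH_OTSU)
    d=((c['hsv'][:,:,2]>th)&(m>0)).astype(np.uint8); d=cv2.morphologyEx(d,cv2.MORPH_OPEN,np.ones((3,3)))
    el=cv2.fitEllipse(cv2.convexHull(cv2.findNonZero(d))); print('disc',th,el,plane(c,el[0],.207)); c['e']=el[0]
T,e=tri(s,s['e'],t,t['e']); print('T',T,e)
g=cv2.minAreaRect(cv2.findNonZero(mask(t,(85,60,20),(110,255,130),(340,185,390,240))[0])); print('teal',g)
# expected for yaw candidates: base geometry from T
for y in(-10,-13,-15.5,-18,-21):
    a=np.radians(y); ux=np.array([np.cos(a),np.sin(a),0]); vy=np.array([-ux[1],ux[0],0]); S=np.array([*plane(t,t['e'],.207)[:2],0])+.090*ux
    ax=-.5736*ux+np.array([0,0,.819]); N=S-.05*ux+[0,0,.15]
    print(y,S.round(4),'cen',proj(t,[N+.035*ax])[0].round(1),proj(s,[N+.035*ax,N+.07*ax]).round(1).tolist(),'base',proj(t,[S+i*.095*ux+j*.05*vy+[0,0,.018] for i,j in((-1,1),(1,1),(1,-1),(-1,-1))]).round(0).tolist())
E
```

```text
(362, 238) [ 12 212 232] (362, 224) [ 12 214 191] (352, 240) [ 12 215 200] (345, 245) [ 12 163 102] [ 13 166 221] [ 11 194 138]
[362.15789474 231.62573099] [351 217  23  30 342] ((362.4720458984375, 231.4040069580078), (20.392940521240234, 29.247772216796875), 10.30484676361084) cup (array([ 0.51195181, -0.12812426,  0.17768628]), np.float64(0.000638790441484125))
disc 203.0 ((364.28570556640625, 240.2857208251953), (3.636549234390259, 4.302823066711426), 45.0) [ 0.48777672 -0.13034225  0.207     ]
disc 179.0 ((375.41009521484375, 163.47703552246094), (15.632550239562988, 20.021028518676758), 121.2755126953125) [ 0.49219494 -0.12051069  0.207     ]
T [ 0.49150681 -0.12731493  0.20449273] 0.009848310469176667
teal ((364.7846374511719, 208.7230987548828), (26.047290802001953, 29.768335342407227), 7.125016689300537)
-10 [ 0.5764 -0.146   0.    ] cen [364.4 233.4] [[374.2, 168.0], [378.7, 162.7]] base [[341.0, 241.0], [352.0, 181.0], [383.0, 187.0], [373.0, 247.0]]
-13 [ 0.5755 -0.1506  0.    ] cen [364.7 233.5] [[374.5, 167.9], [378.7, 162.7]] base [[341.0, 240.0], [355.0, 180.0], [386.0, 188.0], [373.0, 248.0]]
-15.5 [ 0.5745 -0.1544  0.    ] cen [365.  233.6] [[374.7, 167.8], [378.7, 162.7]] base [[341.0, 239.0], [358.0, 180.0], [389.0, 190.0], [372.0, 248.0]]
-18 [ 0.5734 -0.1582  0.    ] cen [365.3 233.7] [[375.0, 167.8], [378.7, 162.7]] base [[341.0, 239.0], [360.0, 181.0], [391.0, 191.0], [372.0, 249.0]]
-21 [ 0.5718 -0.1626  0.    ] cen [365.7 233.8] [[375.3, 167.7], [378.7, 162.7]] base [[341.0, 238.0], [364.0, 181.0], [394.0, 193.0], [372.0, 250.0]]
```

```bash
cat >> h.py <<'E'
from scipy.spatial.transform import Rotation as Ro
psi=np.radians(-15.5); U=np.array([np.cos(psi),np.sin(psi),0]); VY=np.array([-U[1],U[0],0]); A=-np.sin(np.radians(35))*U+np.array([0,0,np.cos(np.radians(35))])
C=np.array([.512,-.128,.1785])
def frame(z,y): return np.c_[np.cross(y,z),y,z]
RG=frame(-A,-VY)
def shift(p,R):
    o=arm.get_obs(); Q=np.array(o['tool_rot']); P=np.array(o['position'])
    print(o['clock'],'rot',np.round(Ro.from_matrix(Q.T@R).as_rotvec(degrees=True),2),'d',np.round(Q.T@(p-P),4),'| F',np.round(o['wrist_force'],1),'gap',o['finger_gap'],o['grasp_force'])
E
python3 -c "
from h import *
shift(C+.111*A,RG)"
```

```text
0.3 rot [-11.49  33.73  36.35] d [ 0.376  -0.3528 -0.0132] | F [-0.5  0.8 -0.1] gap 0.08535606236662088 0.0
```

The manual's scale: shifts go in cm. Converting my numbers, 0.19 m is 19, -0.18 m is -18.

shift_gripper:
  deltas:
    - {"drz": 10, "sx": 19, "sy": -18, "sz": -3, "jaw": 0.085}
    - {"drz": 10, "sx": 19, "sy": -18, "sz": -3, "jaw": 0.085}
    - {"drz": 36, "sx": 19, "sy": -18, "sz": -3, "jaw": 0.085}
    - {"drz": 36, "sx": 19, "sy": -18, "sz": -3, "jaw": 0.085}
    - {"drz": 36, "sx": 19, "sy": -18, "sz": -3, "jaw": 0.085}
    - {"drz": 36, "sx": 19, "sy": -18, "sz": -3, "jaw": 0.085}
    - {"drz": 36, "sx": 19, "sy": -18, "sz": -3, "jaw": 0.085}
    - {"drz": 36, "sx": 19, "sy": -18, "sz": -3, "jaw": 0.085}
  force: 80

```text
clock: 0.97
position: [0.3459, -0.3367, 0.2869]
tool_rot: [[0.973, -0.233, 0.002], [-0.233, -0.973, 0.002], [0.001, -0.002, -1.0]]
wrist_force: [-0.6, 0.6, 0.7]
finger_gap: 0.0848
grasp_force: 0.0
```

```bash
python3 -c "
from h import *
shift(C+.111*A,RG)"
```

```text
0.9667 rot [-0.74 34.93  1.94] d [ 0.0493 -0.2438  0.018 ] | F [-0.6  0.6  0.7] gap 0.08481946928643286 0.0
```

Converted, -0.244 m is -24.4, 0.049 m is 4.9.

shift_gripper:
  deltas:
    - {"drx": -0.7, "dry": 34.9, "drz": 1.9, "sx": 4.9, "sy": -24.4, "sz": 1.8, "jaw": 0.085}
    - {"drx": -0.7, "dry": 34.9, "drz": 1.9, "sx": 4.9, "sy": -24.4, "sz": 1.8, "jaw": 0.085}
    - {"drx": -0.7, "dry": 34.9, "drz": 1.9, "sx": 4.9, "sy": -24.4, "sz": 1.8, "jaw": 0.085}
    - {"drx": -0.7, "dry": 34.9, "drz": 1.9, "sx": 4.9, "sy": -24.4, "sz": 1.8, "jaw": 0.085}
    - {"drx": -0.7, "dry": 34.9, "drz": 1.9, "sx": 4.9, "sy": -24.4, "sz": 1.8, "jaw": 0.085}
    - {"drx": -0.7, "dry": 34.9, "drz": 1.9, "sx": 4.9, "sy": -24.4, "sz": 1.8, "jaw": 0.085}
    - {"drx": -0.7, "dry": 34.9, "drz": 1.9, "sx": 4.9, "sy": -24.4, "sz": 1.8, "jaw": 0.085}
    - {"drx": -0.7, "dry": 34.9, "drz": 1.9, "sx": 4.9, "sy": -24.4, "sz": 1.8, "jaw": 0.085}
  force: 80

```text
clock: 1.63
position: [0.446, -0.1687, 0.3256]
tool_rot: [[0.841, -0.27, 0.469], [-0.237, -0.963, -0.128], [0.486, -0.003, -0.874]]
wrist_force: [0.8, -1.3, 0.8]
finger_gap: 0.0851
grasp_force: 0.0
```

```bash
python3 - <<'E'
from h import *
shift(C+.111*A,RG); shift(C+.011*A,RG)
w=cam('wrist'); cv2.imwrite('pics/w1.png',w['frame'][:,:,::-1])
E
```

```text
1.6333 rot [-0.09  5.9  -0.22] d [-0.0371 -0.0566  0.0438] | F [ 0.8 -1.3  0.8] gap 0.08512841239963034 0.0
1.6333 rot [-0.09  5.9  -0.22] d [-0.0268 -0.0565  0.1433] | F [ 0.8 -1.3  0.8] gap 0.08512841239963034 0.0
```

View pics/w1.png

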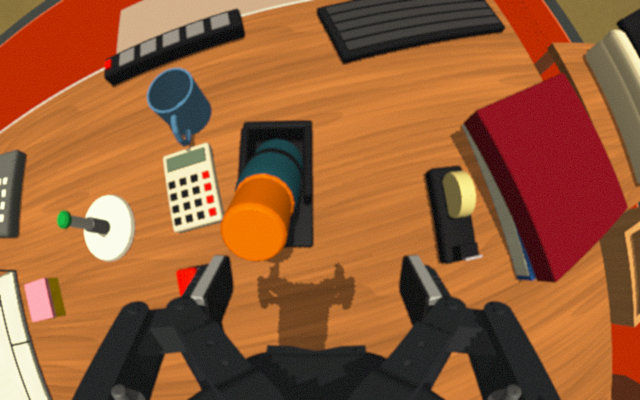

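The wrist picture shows the cup at about (258,220), still left of the fingers (mid column about 320). The move isn't finished, so I'll complete it.

shift_gripper:
  deltas:
    - {"dry": 5.9, "drz": -0.2, "sx": -3.7, "sy": -5.7, "sz": 4.4, "jaw": 0.085}
    - {"dry": 5.9, "drz": -0.2, "sx": -3.7, "sy": -5.7, "sz": 4.4, "jaw": 0.085}
    - {"dry": 5.9, "drz": -0.2, "sx": -3.7, "sy": -5.7, "sz": 4.4, "jaw": 0.085}
    - {"dry": 5.9, "drz": -0.2, "sx": -3.7, "sy": -5.7, "sz": 4.4, "jaw": 0.085}
    - {"dry": 5.9, "drz": -0.2, "sx": -3.7, "sy": -5.7, "sz": 4.4, "jaw": 0.085}
  force: 80

```text
clock: 2.1
position: [0.469, -0.1147, 0.3466]
tool_rot: [[0.82, -0.263, 0.509], [-0.223, -0.965, -0.139], [0.527, 0.001, -0.85]]
wrist_force: [0.6, -0.1, -0.2]
finger_gap: 0.0851
grasp_force: 0.0
```

```bash
python3 - <<'E'
from h import *
shift(C+.111*A,RG); shift(C+.011*A,RG)
w=cam('wrist'); cv2.imwrite('pics/w2.png',w['frame'][:,:,::-1])
print(w['C'],w['R'].round(2).tolist(),w['camera_matrix'])
def fproj(c,P):
    X=c['R']@P+c['t']; r=np.hypot(X[0],X[1]); th=np.arctan2(r,X[2]); K=c['camera_matrix']; return (K[0,2]+K[0,0]*th*X[0]/r, K[1,2]+K[1,1]*th*X[1]/r)
print(fproj(w,C+.035*A),fproj(w,C-.035*A),fproj(w,np.array([.5928,.1758,.123])))
E
```

```text
2.1 rot [-0.1   3.17  0.25] d [-0.0565  0.0011  0.0557] | F [ 0.6 -0.1 -0.2] gap 0.08513052835625688 0.0
2.1 rot [-0.1   3.17  0.25] d [-0.051   0.0013  0.1556] | F [ 0.6 -0.1 -0.2] gap 0.08513052835625688 0.0
[ 0.47662932 -0.11798458  0.49030557] [[-0.26, -0.97, 0.0], [-0.94, 0.26, -0.23], [0.22, -0.06, -0.97]] [[309.70691629   0.         315.83456741]
 [  0.         309.70691629 197.80636504]
 [  0.           0.           1.        ]]
(np.float64(315.6886200318707), np.float64(250.63949561743502)) (np.float64(315.82684501993356), np.float64(217.64288342338855)) (np.float64(96.46485833052228), np.float64(232.18086221699934))
```

View pics/w2.png

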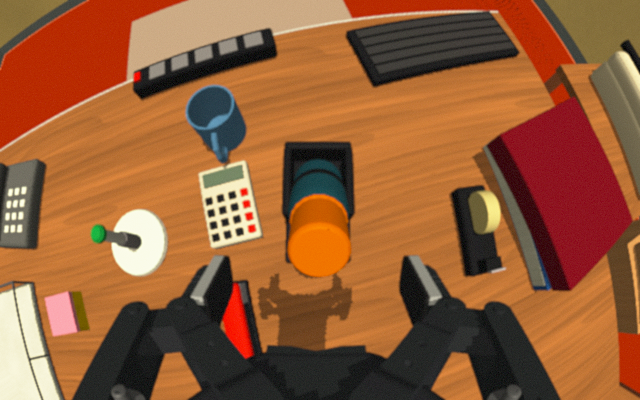

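The cup disc is now centred at about (319,248), with the fingers symmetric about 317, so lateral alignment is within 1–2 mm. The descent wasn't reached, so I'll check the joints.

```bash
python3 - <<'E'
from h import *
o=arm.get_obs(); print(np.round(o['joints'],1),np.round(o['qvel'],2)); shift(C+.111*A,RG)
E
```

```text
[-14.5  14.   25.  134.2 -57.2   2.5 -40.5] [ 2.55 -0.15 -1.55  0.26 -0.15 -0.13  0.91]
2.15 rot [-0.1   3.2   0.23] d [-0.0563  0.0012  0.0556] | F [-0.5 -0.   0.1] gap 0.08484452124638796 0.0
```
Joint 5 at -57.33 limit, joint 6 at 2.42 limit. Joint 5 range [-57,237]. Hmm; arm configuration limits. Pointing outward-down close to the base (x .45, tool axis extended back: wrist at further back, too close/low elbow?). Tool tilted 35° outward with TCP at x=.45: flange ~0.15-.2 back along a: x≈.35, z≈.43. Joint 6 at ~2.4 limit means joint6 wants to go negative → needs joint 5 flip by 180°: joint5 range to 237 suggests wrist flip q5 → ~123+..., q6... Unknown kinematics. Joint 6 at limit near 2.4: singular near 0. With q5 flip of 180, q6 sign inverts. So the configuration q5 ≈ 90..180ish with positive q6 is the other way. At start: q5=9, q6=51.7, tool down, q4=89.7, q2=39.5: sum-ish: 39.5+89.7+51.7=180.9 → tool down when q2+q4+q6=180. Tilt outward 35°: sum=145: q2+q4+q6=145. With q2=14,q4=134 → q6≈-3 → need flip: q5=180, q6=+3: or get more reach: farther TCP lets q4 smaller. So near the singularity q6≈0. The range of q5 -57..237 with center 90 suggests indeed both 0 and 180 configurations. At singularity, q5 and q7 are degenerate, so flipping q5 by 180 while q7 by -180 near q6≈2.4. Via tool shifts: how does the IK resolve? Differential probably. Joint 6 can't cross 0. Alternative: tool rotated 180 about z? Doesn't change q6 (just q7). Alternative grasp: side grasp with tool less tilted outward: tool perpendicular to cup axis etc. E.g. tool coming down, perpendicular to axis: tool z= -(direction perp to the axis in lean plane)... Then hang needs horizontal tool at z~.1: harder? Alternatively use intermediate: the tool need not be exactly along axis: fingers closing along stand y (horizontal, perpendicular to lean plane), tool can be tilted in the lean plane by any angle: pads flat planes contact cylinder's sides at lines along axis; tool tilt φ between tool z and axis in the lean plane just changes approach. So tool could be e.g. vertical down (tilt 35 relative to cup axis): approach straight down, then pull along A. Then at hanging, cup vertical → tool tilted 35° inward (pointing toward robot)... in yaw direction I choose. Sum=215: q6 bigger, at x .59: q2+q4+q6=215; q6 up to 119. Easy presumably. Intermediate: tilt outward 15° now, then 20° inward later. Let me consider the geometry of gripper body: width 85 (y?) × 76; body begins 54 behind the grasp point; cup half-width 30 with tilt 20: corner of closed end: at grasp 5mm above centre: 30 along axis, 30 perp: projected along tool: 30cos20+30 sin20=38.5 <54. OK. With tilt 35: 30*.82+30*.57=41.8 <54. Fine. Fingers width: pads 22 wide, over the cylinder; fingers extend behind. Tips 19 ahead: at tilt 35 over flask? Tips at ±30+ side at 19 ahead vertical from G: cos35*19=15.6 down the axis, fine, above the shoulder (40mm). The flask dia 72 with shoulder; finger pads at ±30..., opening 85 → ±42; OK clear.

Joints 5 and 6 are at their limits, so full alignment with the axis is out of reach. The fingers close horizontally across the lean plane, so the tool can pitch freely: I'll grasp with it only 10° off vertical, and it will pitch about 25° inward at the stand.

```bash
cat >> h.py <<'E'
def tz(d): return np.sin(np.radians(d))*U-np.array([0,0,np.cos(np.radians(d))])
R10=frame(tz(10),-VY); G=C+.005*A-.0015*VY
E
python3 -c "
from h import *
shift(G-.10*tz(10),R10)"
```

```text
2.15 rot [ -0.05 -21.8    0.25] d [-0.0133  0.0029  0.0686] | F [-0.5 -0.   0.1] gap 0.08484452124638796 0.0
```

Converted, 0.068 m is 6.8, 0.03 m is 3.

shift_gripper:
  deltas:
    - {"dry": -22, "sx": -1.3, "sy": 0.3, "sz": 3, "jaw": 0.085}
    - {"dry": -22, "sx": -1.3, "sy": 0.3, "sz": 3, "jaw": 0.085}
    - {"dry": -22, "sx": -1.3, "sy": 0.3, "sz": 6.8, "jaw": 0.085}
    - {"dry": -22, "sx": -1.3, "sy": 0.3, "sz": 6.8, "jaw": 0.085}
    - {"dry": -22, "sx": -1.3, "sy": 0.3, "sz": 6.8, "jaw": 0.085}
    - {"dry": -22, "sx": -1.3, "sy": 0.3, "sz": 6.8, "jaw": 0.085}
  force: 80

```text
clock: 2.65
position: [0.4914, -0.1258, 0.2812]
tool_rot: [[0.95, -0.266, 0.164], [-0.261, -0.964, -0.047], [0.17, 0.002, -0.985]]
wrist_force: [-0.3, -0.1, 0.4]
finger_gap: 0.0848
grasp_force: 0.0
```

```bash
python3 -c "
from h import *
print(np.round(arm.get_obs()['joints'],1))
shift(G-.10*tz(10),R10);shift(G-.006*tz(10),R10)"
```

```text
[-20.9  32.5  47.4 118.1 -43.4  36.1 -50.7]
2.65 rot [0.09 0.19 0.11] d [ 0.0002 -0.0019  0.0001] | F [-0.3 -0.1  0.4] gap 0.08481939393334213 0.0
2.65 rot [0.09 0.19 0.11] d [ 0.0005 -0.0021  0.0941] | F [-0.3 -0.1  0.4] gap 0.08481939393334213 0.0
```

shift_gripper:
  deltas:
    - {"sy": -0.2, "sz": 3, "jaw": 0.085}
    - {"sy": -0.2, "sz": 6, "jaw": 0.085}
    - {"sy": -0.2, "sz": 8.5, "jaw": 0.085}
    - {"sy": -0.2, "sz": 9.4, "jaw": 0.085}
    - {"sy": -0.2, "sz": 9.4, "jaw": 0.085}
  force: 80

```text
clock: 3.07
position: [0.5055, -0.1271, 0.1894]
tool_rot: [[0.95, -0.267, 0.164], [-0.263, -0.964, -0.043], [0.17, -0.002, -0.985]]
wrist_force: [0.7, -0.3, -0.6]
finger_gap: 0.0854
grasp_force: 0.0
```

```bash
python3 - <<'E'
from h import *
print(np.round(arm.get_obs()['joints'],1)); shift(G-.006*tz(10),R10)
w=cam('wrist'); cv2.imwrite('pics/w3.png',w['frame'][:,:,::-1])
E
```

```text
[ -9.9  39.   30.2 121.4 -54.9  22.4 -41.5]
3.0667 rot [-0.12  0.22 -0.  ] d [0.0024 0.0006 0.0013] | F [ 0.7 -0.3 -0.6] gap 0.08536295444975077 0.0
```

View pics/w3.png

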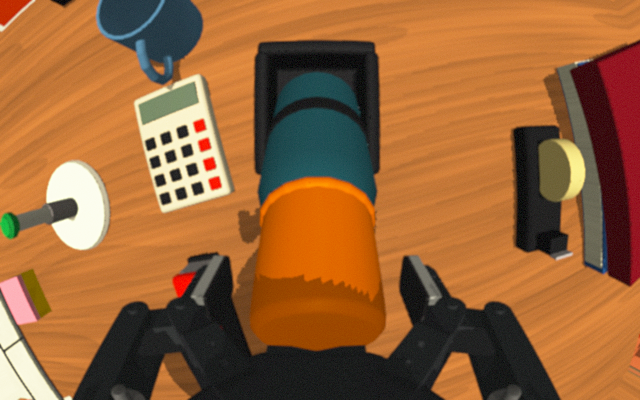

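The cup (columns 252–385, middle 318) is centred between the pads at about columns 230 and 405. I'll close.

shift_gripper:
  deltas:
    - {"sx": 0.2, "sy": 0.05, "sz": 0.1, "jaw": 0.06}
    - {"sx": 0.2, "sy": 0.05, "sz": 0.1, "jaw": 0.05}
    - {"sx": 0.2, "sy": 0.05, "sz": 0.1, "jaw": 0.05}
    - {"sx": 0.2, "sy": 0.05, "sz": 0.1, "jaw": 0.05}
    - {"sx": 0.2, "sy": 0.05, "sz": 0.1, "jaw": 0.05}
    - {"sx": 0.2, "sy": 0.05, "sz": 0.1, "jaw": 0.05}
    - {"sx": 0.2, "sy": 0.05, "sz": 0.1, "jaw": 0.05}
  force: 80

```text
clock: 3.7
position: [0.5099, -0.1289, 0.1911]
tool_rot: [[0.949, -0.265, 0.168], [-0.261, -0.964, -0.047], [0.175, 0.001, -0.985]]
wrist_force: [-4.5, -0.5, 13.1]
finger_gap: 0.059
grasp_force: 83.1
```

```bash
python3 -c "
from h import *
shift(G-.006*tz(10)+.02*A,R10);shift(G-.006*tz(10)+.08*A,R10); print(R10.T@A)"
```

```text
3.7 rot [ 0.02 -0.07  0.14] d [-0.011   0.0001 -0.016 ] | F [-4.5 -0.5 13.1] gap 0.059030420526194186 83.05777989327908
3.7 rot [ 0.02 -0.07  0.14] d [-0.0363  0.     -0.0704] | F [-4.5 -0.5 13.1] gap 0.059030420526194186 83.05777989327908
[-4.22618262e-01  2.77555756e-17 -9.06307787e-01]
```

shift_gripper:
  deltas:
    - {"sx": -0.17, "sz": -0.36, "jaw": 0.05}
    - {"sx": -0.34, "sz": -0.73, "jaw": 0.05}
    - {"sx": -0.51, "sz": -1.09, "jaw": 0.05}
    - {"sx": -0.68, "sz": -1.45, "jaw": 0.05}
    - {"sx": -0.85, "sz": -1.81, "jaw": 0.05}
    - {"sx": -0.85, "sz": -1.81, "jaw": 0.05}
  force: 100

```text
clock: 4.2
position: [0.4982, -0.1246, 0.2059]
tool_rot: [[0.95, -0.264, 0.165], [-0.26, -0.964, -0.046], [0.171, 0.0, -0.985]]
wrist_force: [-0.6, -1.0, -0.4]
finger_gap: 0.0578
grasp_force: 115.6
```

```bash
python3 - <<'E'
from h import *
shift(G-.006*tz(10)+.08*A,R10); print(np.round(arm.get_obs()['joints'],1))
w=cam('wrist'); cv2.imwrite('pics/w4.png',w['frame'][:,:,::-1])
E
```

```text
4.2 rot [-0.02  0.13  0.18] d [-0.0268  0.001  -0.0535] | F [-0.6 -1.  -0.4] gap 0.05782331293072186 115.60970572871156
[-12.   37.4  33.  121.9 -53.   24.1 -43. ]
```

View pics/w4.png

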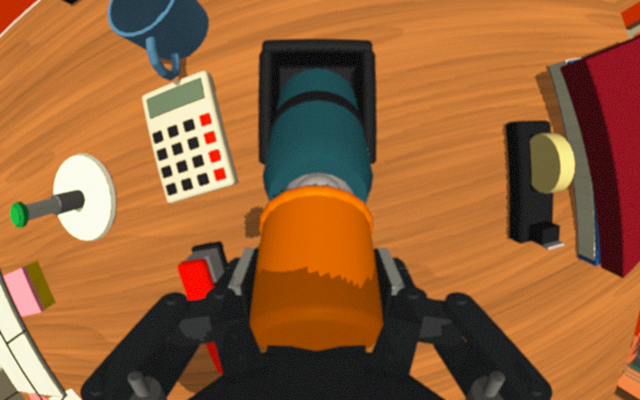

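The neck now shows between the shoulder and the cup lip at about (320,187), so the snap has let go. I'll continue along the axis.

shift_gripper:
  deltas:
    - {"sx": -0.5, "sy": 0.1, "sz": -1.1, "jaw": 0.05}
    - {"sx": -1, "sy": 0.1, "sz": -2.2, "jaw": 0.05}
    - {"sx": -1.5, "sy": 0.1, "sz": -3.3, "jaw": 0.05}
    - {"sx": -2.2, "sy": 0.1, "sz": -4.7, "jaw": 0.05}
    - {"sx": -3, "sy": 0.1, "sz": -6.4, "jaw": 0.05}
    - {"sx": -3, "sy": 0.1, "sz": -9, "jaw": 0.05}
    - {"sx": -3, "sy": 0.1, "sz": -9, "jaw": 0.05}
  force: 100

```text
clock: 4.83
position: [0.455, -0.1138, 0.2914]
tool_rot: [[0.95, -0.264, 0.168], [-0.26, -0.964, -0.045], [0.174, -0.001, -0.985]]
wrist_force: [1.6, -0.0, -0.4]
finger_gap: 0.058
grasp_force: 115.6
```

```bash
python3 - <<'E'
from h import *
D=np.array([.5928,.1758,0])
shift(D+[0,0,.28],frame(tz(-25),-VY)); print(np.round(arm.get_obs()['joints'],1))
E
```

```text
4.8333 rot [ -0.06 -35.03   0.19] d [ 0.0535 -0.3157  0.0215] | F [ 1.6 -0.  -0.4] gap 0.05798557008359553 115.57356891338713
[-23.1  28.2  47.5 123.  -40.9  33.3 -52.4]
```

```bash
cat >> h.py <<'E'
D=np.array([.5928,.1758,0]); b=np.radians(10); U2=np.array([np.cos(b),np.sin(b),0]); V2=np.array([-U2[1],U2[0],0])
Z2=-np.sin(np.radians(25))*U2-np.array([0,0,np.cos(np.radians(25))]); RH=frame(Z2,-V2)
def hang(z): return D+[0,0,z]-.006*Z2   # grasp point at height z over the post
E
python3 -c "
from h import *
shift(hang(.25),RH)"
```

```text
4.8333 rot [ -3.43 -34.47 -25.48] d [ 0.0514 -0.3168  0.0461] | F [ 1.6 -0.  -0.4] gap 0.05798557008359553 115.57356891338713
```

Converted, -0.317 m is -31.7, 0.051 m is 5.1.

shift_gripper:
  deltas:
    - {"drx": -3.4, "dry": -34.5, "drz": -25.5, "sx": 5.1, "sy": -31.7, "sz": 4.6, "jaw": 0.05}
    - {"drx": -3.4, "dry": -34.5, "drz": -25.5, "sx": 5.1, "sy": -31.7, "sz": 4.6, "jaw": 0.05}
    - {"drx": -3.4, "dry": -34.5, "drz": -25.5, "sx": 5.1, "sy": -31.7, "sz": 4.6, "jaw": 0.05}
    - {"drx": -3.4, "dry": -34.5, "drz": -25.5, "sx": 5.1, "sy": -31.7, "sz": 4.6, "jaw": 0.05}
    - {"drx": -3.4, "dry": -34.5, "drz": -25.5, "sx": 5.1, "sy": -31.7, "sz": 4.6, "jaw": 0.05}
    - {"drx": -3.4, "dry": -34.5, "drz": -25.5, "sx": 5.1, "sy": -31.7, "sz": 4.6, "jaw": 0.05}
    - {"drx": -3.4, "dry": -34.5, "drz": -25.5, "sx": 5.1, "sy": -31.7, "sz": 4.6, "jaw": 0.05}
    - {"drx": -3.4, "dry": -34.5, "drz": -25.5, "sx": 5.1, "sy": -31.7, "sz": 4.6, "jaw": 0.05}
  force: 100

```text
clock: 5.5
position: [0.5953, 0.1817, 0.2485]
tool_rot: [[0.888, 0.179, -0.423], [0.164, -0.984, -0.072], [-0.429, -0.006, -0.903]]
wrist_force: [0.9, -0.7, -0.8]
finger_gap: 0.0578
grasp_force: 115.6
```

```bash
python3 - <<'E'
from h import *
shift(hang(.25),RH); print(np.round(arm.get_obs()['joints'],1))
E
```

```text
5.5 rot [-0.15  0.39  0.42] d [-0.0039  0.0053 -0.0058] | F [ 0.9 -0.7 -0.8] gap 0.05783366761446561 115.55839670472778
[-34.6  58.1  40.3  66.5 -30.1  92.1 -75.4]
```

Converted, -0.006 m is -0.6, 0.005 m is 0.5.

shift_gripper:
  deltas:
    - {"dry": 0.4, "drz": 0.4, "sx": -0.4, "sy": 0.5, "sz": -0.6, "jaw": 0.05}
    - {"dry": 0.4, "drz": 0.4, "sx": -0.4, "sy": 0.5, "sz": -0.6, "jaw": 0.05}
    - {"dry": 0.4, "drz": 0.4, "sx": -0.4, "sy": 0.5, "sz": -0.6, "jaw": 0.05}
    - {"dry": 0.4, "drz": 0.4, "sx": -0.4, "sy": 0.5, "sz": -0.6, "jaw": 0.05}
  force: 100

```text
clock: 5.83
position: [0.5941, 0.1704, 0.259]
tool_rot: [[0.895, 0.166, -0.415], [0.149, -0.986, -0.071], [-0.421, 0.002, -0.907]]
wrist_force: [0.1, -0.1, -0.9]
finger_gap: 0.0584
grasp_force: 115.6
```

```bash
python3 - <<'E'
from h import *
shift(hang(.25),RH)
s,t,w=cam('side'),cam('top'),cam('wrist')
im=np.hstack([cv2.resize(s['frame'][120:270,225:345],(400,500)),cv2.resize(t['frame'][140:260,190:286],(400,500))])
cv2.imwrite('pics/h1.png',im[:,:,::-1])
m,ce,st=mask(s,(5,150,90),(18,255,255),(225,120,345,270)); print(ce,st,cv2.minAreaRect(cv2.findNonZero(m)))
print('axis expected px', proj(s,[D+[0,0,.21],D+[0,0,.28],D+[0,0,.123]]).round(1).tolist())
E
```

```text
5.8333 rot [-0.1  -0.11 -0.47] d [ 0.0035 -0.0055  0.0023] | F [ 0.1 -0.1 -0.9] gap 0.058390584951564385 115.63180122175254
[279.31881533 176.74738676] [268 161  23  34 574] ((278.9434814453125, 177.31222534179688), (33.43830490112305, 21.166494369506836), 87.27368927001953)
axis expected px [[277.1, 189.3], [275.1, 167.7], [279.4, 214.4]]
```

View pics/h1.png

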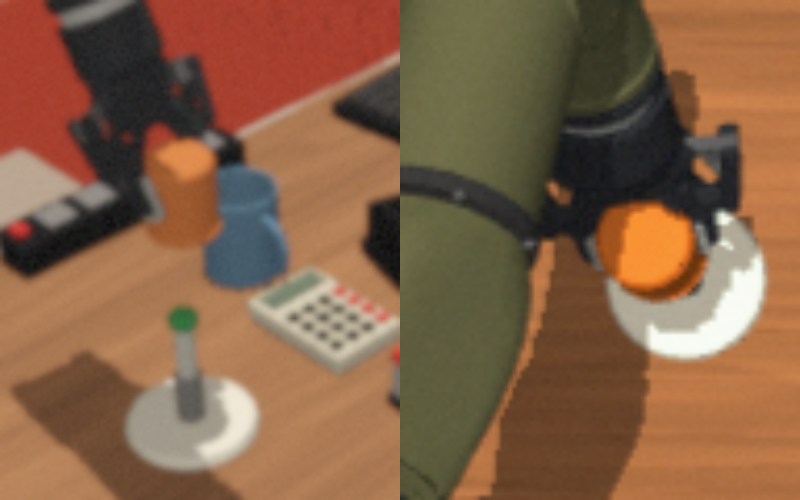

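The side half shows the cup upright above the green head, with its axis about 3 px right of the post line. That agrees with the 5 mm lag in the reported pose. I'll correct it and lower to just above the post.

Converted, -0.0055 m is -0.55, 0.0035 m is 0.35.

shift_gripper:
  deltas:
    - {"drx": -0.1, "drz": -0.4, "sx": 0.35, "sy": -0.55, "sz": 0.2, "jaw": 0.05}
    - {"drx": -0.1, "drz": -0.4, "sx": 0.35, "sy": -0.55, "sz": 0.2, "jaw": 0.05}
    - {"drx": -0.1, "drz": -0.4, "sx": 0.35, "sy": -0.55, "sz": 0.2, "jaw": 0.05}
  force: 100

```text
clock: 6.23
position: [0.5956, 0.1783, 0.2553]
tool_rot: [[0.893, 0.176, -0.414], [0.16, -0.984, -0.074], [-0.421, -0.0, -0.907]]
wrist_force: [-1.0, -0.5, -1.1]
finger_gap: 0.0583
grasp_force: 115.6
```

```bash
python3 - <<'E'
from h import *
shift(hang(.25),RH);shift(hang(.185),RH)
E
```

```text
6.2333 rot [ 0.04 -0.11  0.13] d [-0.0007  0.002   0.0001] | F [-1.  -0.5 -1.1] gap 0.0582900085675098 115.58322269003838
6.2333 rot [ 0.04 -0.11  0.13] d [0.0267 0.002  0.0591] | F [-1.  -0.5 -1.1] gap 0.0582900085675098 115.58322269003838
```

Converted, 0.059 m is 5.9, 0.04 m is 4.

shift_gripper:
  deltas:
    - {"sx": 0.9, "sy": 0.1, "sz": 2, "jaw": 0.05}
    - {"sx": 1.8, "sy": 0.1, "sz": 4, "jaw": 0.05}
    - {"sx": 2.7, "sy": 0.1, "sz": 5.9, "jaw": 0.05}
    - {"sx": 2.7, "sy": 0.1, "sz": 5.9, "jaw": 0.05}
    - {"sx": 2.7, "sy": 0.1, "sz": 5.9, "jaw": 0.05}
    - {"sx": 2.7, "sy": 0.1, "sz": 5.9, "jaw": 0.05}
  force: 100

```text
clock: 6.73
position: [0.5963, 0.1763, 0.192]
tool_rot: [[0.894, 0.175, -0.412], [0.159, -0.985, -0.075], [-0.419, 0.001, -0.908]]
wrist_force: [1.0, -0.2, -0.7]
finger_gap: 0.058
grasp_force: 115.6
```

```bash
python3 - <<'E'
from h import *
shift(hang(.185),RH)
s=cam('side')
m,ce,st=mask(s,(5,150,90),(18,255,255),(225,120,345,270)); print(ce,st,cv2.minAreaRect(cv2.findNonZero(m)),cv2.fitEllipse(cv2.findNonZero(m)))
print(proj(s,[D+[0,0,.145],D+[0,0,.18],D+[0,0,.215],D+[0,0,.123]]).round(1).tolist(),mask(s,(45,100,50),(85,255,255),(265,200,300,235))[1:])
cv2.imwrite('pics/h2.png',cv2.resize(s['frame'][150:270,230:330],(600,600*120//100))[:600,:,::-1])
E
```

```text
6.7333 rot [ 0.1  -0.22  0.05] d [-0.0003 -0.0001  0.0018] | F [ 1.  -0.2 -0.7] gap 0.05801014631983592 115.55879489402287
[279.1875  197.96875] [268 182  23  33 544] ((278.913818359375, 197.94923400878906), (32.28355026245117, 21.134077072143555), 86.8201675415039) ((278.5062561035156, 198.33746337890625), (19.12267303466797, 28.60009002685547), 174.53160095214844)
[[278.9, 208.2], [277.9, 198.1], [277.0, 187.8], [279.4, 214.4]] (array([279.26666667, 216.66666667]), array([276, 216,   7,   3,  15], dtype=int32))
```

View pics/h2.png

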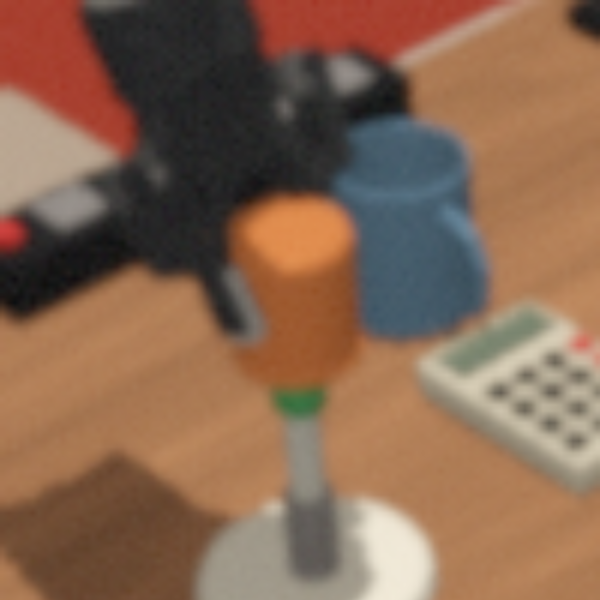

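The cup is upright and coaxial with the post: its lip centre is at about (279,211), with the green head just below at (279,217). Lowering now.

Converted, 0.004 m is 0.4, 0.06 m is 6.

shift_gripper:
  deltas:
    - {"sx": 0.4, "sz": 1, "jaw": 0.05}
    - {"sx": 1, "sz": 2.4, "jaw": 0.05}
    - {"sx": 1.7, "sz": 3.9, "jaw": 0.05}
    - {"sx": 2.3, "sz": 5.2, "jaw": 0.05}
    - {"sx": 2.7, "sz": 6, "jaw": 0.05}
    - {"sx": 2.7, "sz": 6, "jaw": 0.05}
    - {"sx": 2.7, "sz": 6, "jaw": 0.05}
    - {"sx": 2.7, "sz": 6, "jaw": 0.05}
  force: 100

```text
clock: 7.45
position: [0.5954, 0.1761, 0.1253]
tool_rot: [[0.894, 0.175, -0.413], [0.158, -0.985, -0.074], [-0.42, 0.001, -0.908]]
wrist_force: [-0.4, -0.2, -1.4]
finger_gap: 0.058
grasp_force: 115.6
```

```bash
python3 -c "
from h import *
shift(hang(.119),RH)"
```

```text
7.45 rot [ 0.09 -0.18  0.04] d [ 0.0003 -0.0002  0.0009] | F [-0.4 -0.2 -1.4] gap 0.05803068263595608 115.55427165236324
```

Converted, 0.0091 m is 0.91, 0.0073 m is 0.73.

shift_gripper:
  deltas:
    - {"sx": 0.08, "sz": 0.18, "jaw": 0.05}
    - {"sx": 0.17, "sz": 0.36, "jaw": 0.05}
    - {"sx": 0.25, "sz": 0.55, "jaw": 0.05}
    - {"sx": 0.34, "sz": 0.73, "jaw": 0.05}
    - {"sx": 0.42, "sz": 0.91, "jaw": 0.05}
    - {"sx": 0.42, "sz": 0.91, "jaw": 0.05}
    - {"sx": 0.42, "sz": 0.91, "jaw": 0.05}
  force: 100

```text
clock: 8.03
position: [0.5949, 0.1763, 0.1148]
tool_rot: [[0.893, 0.175, -0.414], [0.158, -0.985, -0.074], [-0.421, 0.001, -0.907]]
wrist_force: [-1.6, -0.5, -1.2]
finger_gap: 0.0577
grasp_force: 115.6
```

shift_gripper:
  deltas:
    - {"sx": 0.04, "sz": 0.09, "jaw": 0.05}
    - {"sx": 0.08, "sz": 0.18, "jaw": 0.05}
    - {"sx": 0.13, "sz": 0.27, "jaw": 0.05}
    - {"sx": 0.17, "sz": 0.36, "jaw": 0.05}
    - {"sx": 0.21, "sz": 0.45, "jaw": 0.05}
    - {"sx": 0.21, "sz": 0.45, "jaw": 0.05}
    - {"sx": 0.21, "sz": 0.45, "jaw": 0.05}
  force: 100

```text
clock: 8.62
position: [0.595, 0.1763, 0.1099]
tool_rot: [[0.893, 0.175, -0.414], [0.158, -0.985, -0.074], [-0.421, 0.001, -0.907]]
wrist_force: [0.1, 0.3, -0.6]
finger_gap: 0.058
grasp_force: 115.6
```

shift_gripper:
  deltas:
    - {"sx": 0.04, "sz": 0.09, "jaw": 0.05}
    - {"sx": 0.08, "sz": 0.18, "jaw": 0.05}
    - {"sx": 0.13, "sz": 0.27, "jaw": 0.05}
    - {"sx": 0.13, "sz": 0.27, "jaw": 0.05}
    - {"sx": 0.13, "sz": 0.27, "jaw": 0.05}
  force: 100

```text
clock: 9.03
position: [0.5951, 0.1763, 0.1079]
tool_rot: [[0.893, 0.175, -0.414], [0.158, -0.985, -0.074], [-0.421, 0.001, -0.907]]
wrist_force: [-0.3, -0.1, 5.7]
finger_gap: 0.0583
grasp_force: 115.9
```

Contact: the vertical force rose by about 7 N. I'll hold, then open.

shift_gripper:
  deltas:
    - {"jaw": 0.05}
    - {"jaw": 0.05}
    - {"jaw": 0.05}
  force: 100

```text
clock: 9.28
position: [0.5951, 0.1763, 0.1079]
tool_rot: [[0.893, 0.175, -0.414], [0.158, -0.985, -0.074], [-0.42, 0.001, -0.907]]
wrist_force: [-1.4, 0.7, 6.9]
finger_gap: 0.0577
grasp_force: 115.9
```

shift_gripper:
  deltas:
    - {"jaw": 0.065}
    - {"jaw": 0.075}
    - {"jaw": 0.085}
    - {"jaw": 0.085}
    - {"jaw": 0.085}
    - {"jaw": 0.085}
  force: 40

```text
clock: 9.78
position: [0.5951, 0.1763, 0.1069]
tool_rot: [[0.893, 0.175, -0.414], [0.158, -0.985, -0.074], [-0.42, 0.001, -0.907]]
wrist_force: [0.4, -0.1, -0.2]
finger_gap: 0.0854
grasp_force: 0.0
```

```bash
python3 - <<'E'
from h import *
s,w=cam('side'),cam('wrist')
print(mask(s,(5,150,90),(18,255,255),(225,120,345,270))[1:])
im=np.hstack([cv2.resize(s['frame'][150:270,230:330],(400,480)),cv2.resize(w['frame'],(400,250))[:, :].copy() if 0 else cv2.copyMakeBorder(cv2.resize(w['frame'],(400,250)),0,230,0,0,cv2.BORDER_CONSTANT)])
cv2.imwrite('pics/r1.png',im[:,:,::-1])
E
```

```text
(array([281.07181329, 221.75224417]), array([270, 207,  23,  31, 557], dtype=int32))
```

View pics/r1.png

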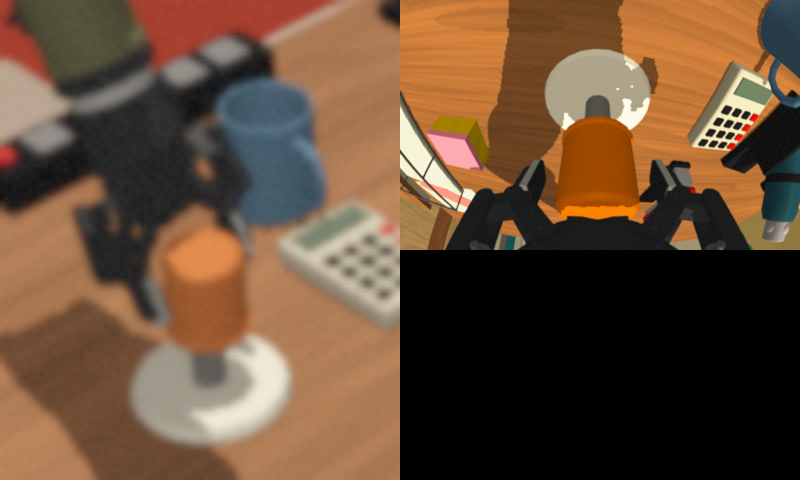

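The cup hangs upright on the post (left half, about (205,290)), with the pads clear on both sides. I'll retreat along the tool axis.

shift_gripper:
  deltas:
    - {"sz": -1, "jaw": 0.085}
    - {"sz": -3, "jaw": 0.085}
    - {"sz": -6, "jaw": 0.085}
    - {"sz": -9, "jaw": 0.085}
    - {"sz": -12, "jaw": 0.085}
    - {"sz": -12, "jaw": 0.085}
    - {"sz": -12, "jaw": 0.085}
    - {"sz": -12, "jaw": 0.085}
  force: 40

```text
clock: 10.55
position: [0.6444, 0.185, 0.2157]
tool_rot: [[0.893, 0.174, -0.414], [0.158, -0.985, -0.074], [-0.421, 0.0, -0.907]]
wrist_force: [0.0, -0.4, -0.7]
finger_gap: 0.085
grasp_force: 0.0
```

```bash
python3 - <<'E'
from h import *
s,t=cam('side'),cam('top')
m,ce,st=mask(s,(5,150,90),(18,255,255),(225,120,345,270)); print(ce,st,cv2.minAreaRect(cv2.findNonZero(m)))
print(proj(s,[D+[0,0,.06],D+[0,0,.095],D+[0,0,.13]]).round(1).tolist())
E
```

```text
[280.62214411 221.81195079] [270 207  23  31 569] ((281.0, 222.0), (30.0, 22.0), 90.0)
[[281.0, 231.5], [280.1, 222.1], [279.2, 212.4]]
```

The cup's centre is where it should be, at (280.6,221.8) against a predicted (280.1,222.1). It stands upright and did not move during the retreat.

```bash
python3 -c "
from workcell import arm
print(arm.finish_job())"
```

```text
the job is handed in; nothing more can be done
None
```

The cup came off the flask and now hangs upright, mouth down, on the drying stand's post; it was lowered there while held (about 7 N at contact), then released, and the job is handed in, though no verdict came back.

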